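Lock the jar in its clamp, twist the tight cap free and hold it above

TASK

Open the jar of hazelnuts that stands in the one-handed jar clamp: first swing the clamp's lever clockwise all the way to the red locked mark, so that the jaws grip the jar, then twist the tight brass-coloured cap counter-clockwise only until its threads let go (about a fifth of a turn; no more than a quarter turn). Lift the freed cap straight up and finish still holding it, level and still, centred about 2 cm above the jar's mouth, with the jar left locked in the clamp. The jar must not turn or lift in the clamp, and the cups and other things standing around are to be left alone.

Things in the scene. Friction and masses are not known exactly. Their poses are not given: they have to be found in the camera images.
- jar_clamp: One-handed jar clamp, fixed to the worktop: dark round base 152 mm wide, 12 mm high, a metal housing ring 126 mm wide and on it a black collar 134 mm wide, top at 57 mm. Origin: centre of its underside, on the clamp's upright axis. Its three rubber jaws close on the jar as the collar turns. Two end-stop posts 55 mm high carry a white mark (open) and a red mark (locked), on the robot's side.
- collar (a joint): Turn of the clamp's collar about the clamp's upright axis, rad, growing clockwise from above: 0 open (lever at the white mark), 1.2 fully locked (hard stop, lever at the red mark). The jaws touch the jar at about 0.85 and grip it firmly from 1.1 on; the collar stays where it is left. It takes 0.4 to 0.7 N m, 5 to 8 N at the lever's grip.
- lever_grip (a point): Centre of the black upright grip on the collar's cranked lever: a round post 17 mm in diameter, 67 to 103 mm above the worktop, 90 mm from the clamp's axis; this point is 86 mm up. It moves on a circle about the clamp's axis. Below the grip a 9 mm steel rod leads in to the collar at 52 mm height.
- locked_mark (a point): Red mark on top of the end-stop post at the locked side, 71.5 mm from the clamp's axis, 55 mm high; when locked, the lever stands 0.16 rad short of it, as seen from the clamp's axis.
- jar: Clear glass jar of hazelnuts, loose, 66 mm wide, 106 mm high, about 0.35 kg, standing on the clamp's pad 14 mm above the worktop, its mouth 120 mm up. Straight to 72 mm, then a shoulder; the neck above 85 mm is 45 mm wide with three threads. Origin: centre of its underside; z up; any yaw. It stands loose, 4 mm from each jaw, until the collar is locked, and would turn along with the cap.
- jar_mouth (a point): Centre of the jar's mouth at rim height (106 mm above the jar's underside), on the jar's axis.
- jar_side (a point): A point on the jar's side, 60 mm above its underside, in the direction of the jar's x axis.
- cap: Brass-coloured ribbed twist-off cap, 62 mm wide, 18 mm high, 90 g. Origin: centre of its lower edge. Tight, its top is 124.5 mm above the worktop, its x axis along the jar's. Breaking it loose takes 0.4 N m counter-clockwise from above; it climbs 2 mm, and after 0.95 rad lifts straight off; at 1.8 rad it meets the next threads. Room for finger tips down to the shoulder, 30 mm below its top.
- cap_edge (a point): Centre of the cap's lower edge, on the cap's axis. Tight, it lies 13.5 mm below the jar's mouth.
- cap_mark (a point): Outer part of the short red stripe on the cap's top, 26 mm from the cap's axis along its x axis: the cap's turn from tight is the angle of this point about the jar's axis, counter-clockwise from the jar's x axis.
- teal_glass: Bystander: small teal glass tumbler, 68 mm wide, 84 mm high, standing on the worktop. Origin: centre of its underside.
- tea_tin: Bystander: round dark green tea tin with a cream lid, 69 mm wide, 89 mm high. Origin: centre of its underside.
- pepper_mill: Bystander: dark wooden pepper mill, 58 mm wide, 170 mm high. Origin: centre of its underside.
- espresso_a: Bystander: small white espresso cup with a green band, 51 mm high, on the wooden tray at the left. Origin: centre of its underside.
- espresso_b: Bystander: the second espresso cup on the tray, same look and size.
- spoon_0: Bystander: silver teaspoon, 138 mm long, lying on the tray.
Not all that is in view belongs to the job. Several things have the shape of the cap; the one meant has the colours described above.

How it is judged (in metres and radians):
On the way, in this order (a step that is already met when the one before it is completed fails the run):
1. the collar has been turned to the locked mark, with the jar standing in the clamp and its cap still tight (value of joint collar above 1.1 rad and y of cap_mark in the frame of jar between -0.005 and 0.005 m), for 0.2 s.
2. with the jar locked, the cap has been unscrewed until its threads are free (value of joint collar above 1.1 rad and y of cap_mark in the frame of jar above 0.0205 m and x of cap_mark in the frame of jar above -0.003 m), for 0.1 s.
At the end, for the whole second after the job is handed in: Collar still locked (over 1.1 rad); jar upright, moved or turned under 8 mm at its mouth, 10 mm at its side; cap turned 0.91 to 1.68 rad from tight, held still by the fingers alone, level within 0.15 rad, within 12 mm of the jar's axis, lower edge 4 to 40 mm above the rim, not touching the jar (all of step 2 and angle between jar's own z axis and vertical below 0.08 rad and distance of jar_mouth from where it was at the start of the episode below 0.008 m and distance of jar_side from where it was at the start of the episode below 0.01 m and z of cap_edge in the frame of jar between 0.11 and 0.146 m and horizontal distance between cap_edge and jar_mouth below 0.012 m and angle between cap's own z axis and vertical below 0.15 rad and linear speed of cap below 0.02 m/s and contact force between the fingers and cap above 1 N and contact force between cap and jar below 0.1 N); the arm keeps its last pose, push and grip.
It fails at once if the jar turned in the clamp, shifted or was lifted (its side moved more than 12 mm) (distance of jar_side from where it was at the start of the episode above 0.012 m).
It fails at once if the cap was turned on past the point where its threads let go (more than about 1.75 rad from tight) (x of cap_mark in the frame of jar below -0.0045 m).
It fails at once if a bystander was moved by more than 25 mm (distance of any of teal_glass, tea_tin, pepper_mill, espresso_a, espresso_b, spoon_0 from where it was at the start of the episode above 0.025 m).
It also fails if it takes over 48 s, if anything falls off the work surface, if the arm or the gripper's body presses on something with over 40 N, if the wrist force passes 120 N, or if a joint passes its speed limit or range.

ROBOT

A 6-joint arm with a two-finger parallel gripper is mounted at the origin on a cart in front of the work surface, level with it; the furniture and walls round the work are solid. World frame = base frame: x ahead of the robot, y to its left, z up, the work surface at z = 0. Lengths are in m, angles in degrees, forces in N, time in s.
With the tool pointing down it reaches from about 0.25 to 0.725 m from the base axis. Payload 4 kg.
Tool frame: the origin (TCP) lies between the finger pads; the fingertips stand 17 mm ahead of it and the grasp point (between the pads) lies 2 mm behind it; z points along the fingers, x is the direction in which the jaws open and shut, and the axes are right-handed (so a half turn about z gives the same grasp; the last joint's range is limited). The gripper opens to 85 mm and grips with 20 to 120 N. Pads are 22 mm wide; open, the fingers measure 114 mm over their backs; the gripper's body (76 mm by 85 mm) begins 54 mm behind the grasp point. The pads swing forward as they close: fully open they stand 13 mm farther back than shut.
Start: joints at [64.859, 13.785, 0.286, 76.501, 0, 90], TCP at [0.212, 0.453, 0.248] pointing down, gripper open.
Joint ranges: [-155.79, 155.79], [-60.16, 107.12], [-62.33, 73.08], [-114, 123.19], [-81.49, 82.49], [-180, 180]. Speed limits (degrees/s): [159.86, 159.86, 180, 180, 180, 180].

INTERFACE

Orientations are given as a 3x3 rotation matrix whose columns are the frame's x, y, z axes.
In Python, from station import sensors, optics, ticket gives the robot as it stands. The module is installed in compiled form; this text tells all that it offers.
- The arm moves only by the tool step_arm, never from a script. Its argument "targets" is a list of rows, each an object of numbers: "dx", "dy", "dz": the shift along the tool's x, y, z normalised to -1 to 1, where 1 is 0.15 m; "yaw": the turn about the tool's z normalised to -1 to 1, where 1 is pi rad; "hand": the closure, from -1 (fully open) to 1 (shut), so that 0 is half open. In form: [{"dx": .., "dy": .., "dz": .., "yaw": .., "hand": ..}, ...]. A call has 1 to 8 rows; each row shifts and turns the commanded pose from where the row before left it, along the tool's axes as they then stand; what a row does not reach is not made up. A row lasts 1/8 s, in which the tool goes at most 62.5 mm and 10.7 degrees, less where a joint would pass 70% of its speed; a pose out of reach is approached as far as the arm can. A call with a number of a shift or a turn outside -1 to 1 is refused whole. A call with a gripper value outside its range is refused whole. The fingers move at their own pace and stop on an object; "squeeze" is the grip in N (left out, the last holds). Time passes only in rows, so rows that do not move let the fingers close. It gives the time, the measured TCP pose, the force and the opening at its end, in the units of the state.
- sensors.get_obs(): the state, without advancing time (a new reading comes with each control period).
- optics.snapshot(name): name is "scene" or "side" or "wrist"; returns the picture (480x640x3 uint8, red, green, blue); there is no depth.
- optics.calibration(name): a dict with "fx", "fy", "cx", "cy" (pixels), "world_from_camera" (4x4, takes a point from camera to world coordinates). Camera axes: x right, y up, looking along -z (the intrinsics and any distortion apply to the point x, -y, -z); pixel columns grow to the right and rows downward; lengths in m; the calibration is good to about 2 mm. The wrist camera is an equidistant fisheye: a pixel r from the principal point sees the ray r / f radians off the axis. A picture is of the moment at which its call begins: read the wrist's pose just before it. calibration takes no time and is no camera call; for the wrist camera it gives the pose at the moment of the call.
- ticket.close_job(): hands the job in, once; it reports no verdict.
The state is a dict: "time_s": time; "joint_pos": joint angles; "joint_velocities": joint speeds; "joint_efforts": joint torques, N m; "tool_pos": TCP position; "tool_rot": TCP orientation; "contact_force": force on the tool from outside, world axes, zero at the start; "torque": the same for the moment, N m; "width": opening from 0.0 (shut) to 1.0 (fully open).
Only numpy, scipy, OpenCV 4.12 (cv2) and the standard library are available. Lean on these libraries where they do the work, as an engineer would, in place of code of your own. Each camera call takes 0.05 s, during which the arm holds its last target. There are 200 camera calls.

## Working session

There is one attempt and no reset: what is moved stays moved. The work goes in short steps, Python scripts to look and compute and a tool call to move; the robot and the scene stay as the last step left them, time stands still between calls to the robot, and variables do not carry over. Pictures are saved under pics/ and viewed, about 8 in all and at most 12, crops included, and the job is handed in when it is done.

Besides the shell and the picture viewer there is one more tool, called as name(argument=value, ...), one argument or row to a line, values as JSON. step_arm: Moves the arm, as the interface text tells. Scaled input: -1 to 1 covers 0.15 m each way for a shift and pi rad each way for a turn. Its arguments: {"type":"object","properties":{"targets":{"type":"array"},"squeeze":{"type":"number"}},"required":["targets"]}

```bash
mkdir -p pics; cat > h.py <<'E'
import numpy as np, cv2
from station import sensors, optics, ticket
def shot(n,f):
    c=optics.calibration(n); im=optics.snapshot(n); cv2.imwrite('pics/'+f+'.png',im[:,:,::-1]); np.save('pics/'+f+'.npy',np.array([c['fx'],c['fy'],c['cx'],c['cy'],*np.array(c['world_from_camera']).ravel()])); return im
def ray(f,u,v,fish=False):
    p=np.load('pics/'+f+'.npy'); T=p[4:].reshape(4,4); x=(u-p[2])/p[0]; y=(v-p[3])/p[1]
    if fish:
        r=np.hypot(x,y); s=np.sin(r)/r if r>0 else 1; d=np.array([x*s,-y*s,-np.cos(r)])
    else: d=np.array([x,-y,-1.])
    d=T[:3,:3]@d; return T[:3,3],d/np.linalg.norm(d)
def onz(f,u,v,z,fish=False):
    o,d=ray(f,u,v,fish); return o+d*(z-o[2])/d[2]
def tri(a,b):
    (o1,d1),(o2,d2)=a,b; A=np.stack([d1,-d2],1); t=np.linalg.lstsq(A,o2-o1,rcond=None)[0]
    p,q=o1+d1*t[0],o2+d2*t[1]; return (p+q)/2,np.linalg.norm(p-q)
E
python3 - <<'E'
from h import *
ims=[shot(n,n+'0') for n in('scene','side','wrist')]
print(sensors.get_obs())
for n in('scene','side','wrist'):print(n,optics.calibration(n))
E
```

```text
{'time_s': 0.15, 'joint_pos': array([6.48588119e+01, 1.38223054e+01, 2.30537424e-01, 7.65004828e+01,
       7.96593867e-04, 9.00015717e+01]), 'joint_velocities': array([ 0.07830766, -0.19677275,  0.21159345, -0.0509235 , -0.02970834,
       -0.0165446 ]), 'joint_efforts': array([ 2.20441393e-06, -3.72635007e+01,  2.52638984e+01,  1.23552134e-02,
        5.47447758e-05, -2.99724277e-06]), 'tool_pos': array([0.21222998, 0.45222533, 0.24761119]), 'tool_rot': array([[ 4.24874579e-01,  9.05251957e-01, -6.96628374e-04],
       [ 9.05250794e-01, -4.24875150e-01, -1.45163871e-03],
       [-1.61007887e-03, -1.38590018e-05, -9.99998704e-01]]), 'contact_force': array([ 0.30799544, -0.6286454 ,  0.02075434]), 'torque': array([ 0.02634989,  0.08701397, -0.0207107 ]), 'width': 1.0013013935631327}
scene {'fx': 536.3923111674776, 'fy': 536.3923111674776, 'cx': 318.7474272814331, 'cy': 241.7119646037847, 'world_from_camera': array([[ 0.411981  ,  0.44512029, -0.79507206, -0.55941956],
       [-0.9110437 ,  0.18545604, -0.36824643, -0.40479326],
       [-0.01646304,  0.87605593,  0.4819284 ,  0.77834144],
       [ 0.        ,  0.        ,  0.        ,  1.        ]])}
side {'fx': 566.3030547373509, 'fy': 566.3030547373509, 'cx': 315.99838979663207, 'cy': 234.6322854211438, 'world_from_camera': array([[ 0.42869788,  0.60223382, -0.67344825, -0.44323861],
       [-0.90337463,  0.27625076, -0.32802407, -0.41367321],
       [-0.0115066 ,  0.74899929,  0.66247087,  1.08384447],
       [ 0.        ,  0.        ,  0.        ,  1.        ]])}
wrist {'fx': 371.64829954431775, 'fy': 371.64829954431775, 'cx': 315.14684149793703, 'cy': 239.4600524151641, 'world_from_camera': array([[ 0.42509437, -0.85672693, -0.29208517,  0.13579907],
       [ 0.90514808,  0.40188488,  0.13854778,  0.48774344],
       [-0.001313  , -0.32327621,  0.94630374,  0.3730148 ],
       [ 0.        ,  0.        ,  0.        ,  1.        ]])}
```

View pics/scene0.png

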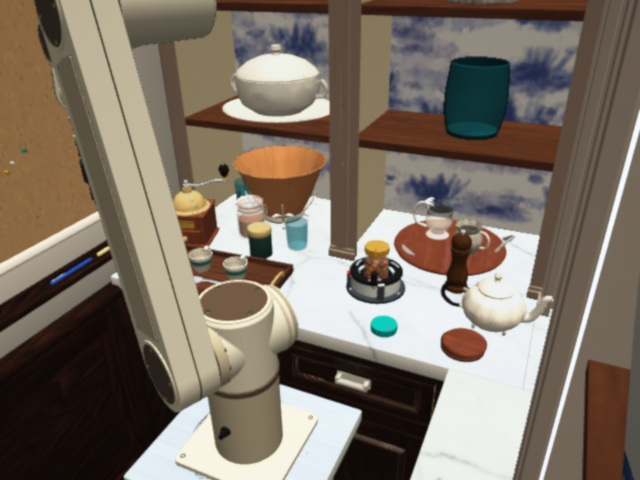

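View pics/side0.png

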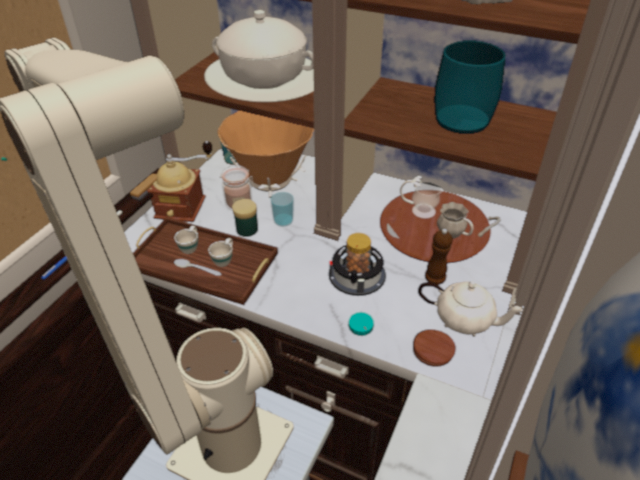

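The clamp with the jar and brass cap is at scene (377,270), with the cap at (377,249). In the side view the cap is at (358,243). Things shaped like the cap are the teal disc at scene (384,326), the brown disc at (464,345) and the brass cap on the jar. Only the last one matches the description. Next I'll enlarge it and triangulate.

```bash
python3 - <<'E'
from h import *
a=cv2.imread('pics/scene0.png')[225:305,335:420]; b=cv2.imread('pics/side0.png')[225:305,315:400]
cv2.imwrite('pics/c1.png',np.hstack([cv2.resize(a,(400,376),interpolation=2),cv2.resize(b,(400,376),interpolation=2)]))
def cap(f,x0,y0,x1,y1):
    im=cv2.imread(f'pics/{f}.png')[y0:y1,x0:x1]; h=cv2.cvtColor(im,cv2.COLOR_BGR2HSV)
    m=cv2.inRange(h,(17,150,90),(32,255,255)); n,l,s,c=cv2.connectedComponentsWithStats(m); i=1+s[1:,4].argmax(); print(s[i]+[x0,y0,0,0,0],c[i]+[x0,y0]); return c[i]+[x0,y0]
p=cap('scene0',335,225,420,305);q=cap('side0',315,225,400,305)
print(tri(ray('scene0',*p),ray('side0',*q)))
E
```

```text
[366 241  23  17 314] [376.74203822 248.83121019]
[347 234  24  20 362] [358.4198895  243.52486188]
(array([ 0.55385083, -0.04742511,  0.1168985 ]), np.float64(0.0008814604811473647))
```

View pics/c1.png

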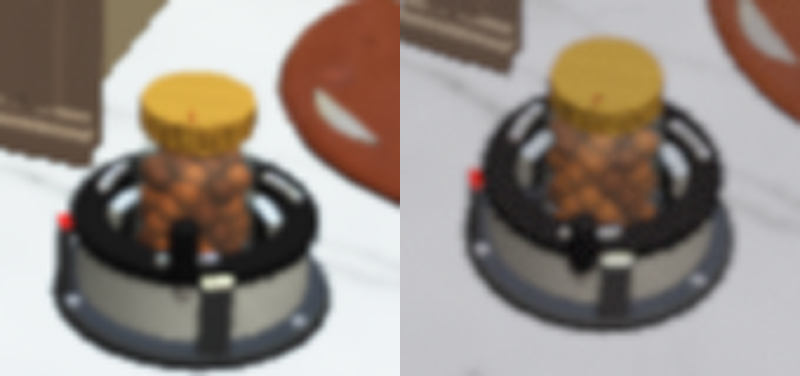

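Both crops show the brass ribbed cap with its red stripe. The white post is in front at scene crop (215,283), the red post at the left at (65,220), and the black lever grip stands just left of the white mark. Triangulated, the cap is at z=0.117, which fits the expected 0.1155. Next come the marks.

```bash
python3 - <<'E'
from h import *
S=lambda x,y:(335+x*85/400-.4,225+y*80/376-.4); D=lambda x,y:(315+x*85/400-.4,225+y*80/376-.4)
c=np.array([.5545,-.0474])
for n,s,d in(('white',(216,283),(617,260)),('red',(65,221),(477,180)),('grip',(184,228),(583,222))):
    d=(d[0]-400,d[1]); p,e=tri(ray('scene0',*S(*s)),ray('side0',*D(*d))); v=p[:2]-c
    print(n,p,e,np.hypot(*v),np.degrees(np.arctan2(v[1],v[0])))
# collar/clamp? grip-top on z
print(onz('scene0',*S(184,222),.103),onz('side0',*D(183,215),.103))
E
```

```text
white [ 0.49590104 -0.07959225  0.05334166] 0.00034960031449377736 0.06685939583769156 -151.21712389833638
red [0.51764479 0.01267201 0.05623844] 0.00036635404032879716 0.07047661108567221 121.52983282628772
grip [ 0.47465737 -0.06763902  0.09648343] 0.0010745348591005026 0.08236785402720463 -165.77590777254073
[ 0.47015267 -0.06954218  0.103     ] [ 0.47324866 -0.06742779  0.103     ]
```

The red to white angle is 1.52 rad, which matches 1.2+2·0.16. So the lever starts near -160° and locks near 131°. I'll move over the grip with the jaws tangential and look from close by.

step_arm(
  targets=[
    {"dx": -0.25,"dy": 0.293},
    {"dx": -0.25,"dy": 0.293},
    {"dx": -0.25,"dy": 0.293},
    {"dx": -0.25,"dy": 0.293},
    {"dx": -0.25,"dy": 0.293},
    {"dx": -0.25,"dy": 0.293},
    {"dx": -0.25,"dy": 0.293},
    {"dx": -0.25,"dy": 0.293},
  ],
  squeeze=50,
)

```text
schema error: expected keys dx, dy, dz, yaw, hand
```

step_arm(
  targets=[
    {"dx": -0.25,"dy": 0.293},
    {"dx": -0.25,"dy": 0.293},
    {"yaw": -0.049},
    {"yaw": -0.049},
    {"yaw": -0.049},
    {"yaw": -0.049},
    {"yaw": -0.049},
    {},
  ],
)

```text
schema error: expected keys dx, dy, dz, yaw, hand
```

```bash
python3 - <<'E'
from h import *
shot('wrist','w1'); o=sensors.get_obs(); print(o['time_s'],o['tool_pos'],o['joint_pos'],o['tool_rot'][:,0])
print('mill',onz('scene0',455,292,0),onz('side0',436,283,0))
E
```

```text
0.2 [0.21226433 0.45230924 0.24775198] [6.48593566e+01 1.38149147e+01 2.41994205e-01 7.65009211e+01
 7.58608466e-04 8.99992799e+01] [ 0.42482996  0.90527225 -0.00128878]
mill [ 0.61580031 -0.24119323  0.        ] [ 0.61677436 -0.24564043  0.        ]
```

View pics/w1.png

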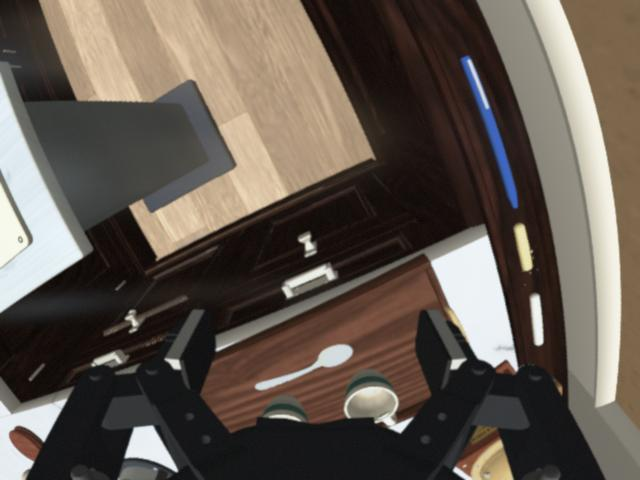

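step_arm(
  targets=[
    {"dx": -0.25,"dy": 0.293,"dz": 0,"yaw": 0,"hand": -1},
    {"dx": -0.25,"dy": 0.293,"dz": 0,"yaw": 0,"hand": -1},
    {"dx": -0.25,"dy": 0.293,"dz": 0,"yaw": 0,"hand": -1},
    {"dx": -0.25,"dy": 0.293,"dz": 0,"yaw": 0,"hand": -1},
    {"dx": -0.25,"dy": 0.293,"dz": 0,"yaw": 0,"hand": -1},
    {"dx": -0.25,"dy": 0.293,"dz": 0,"yaw": 0,"hand": -1},
    {"dx": -0.25,"dy": 0.293,"dz": 0,"yaw": 0,"hand": -1},
    {"dx": -0.25,"dy": 0.293,"dz": 0,"yaw": 0,"hand": -1},
  ],
  squeeze=50,
)

```text
time_s: 1.2
tool_pos: [0.4037, 0.0299, 0.2484]
tool_rot: [[0.425, 0.905, 0.001], [0.905, -0.425, 0.0], [0.001, 0.0, -1.0]]
contact_force: [1.1, 1.3, -0.2]
width: 1.001
```

step_arm(
  targets=[
    {"dx": -0.25,"dy": 0.293,"dz": 0,"yaw": 0,"hand": -1},
    {"dx": -0.25,"dy": 0.293,"dz": 0,"yaw": 0,"hand": -1},
    {"dx": 0,"dy": 0,"dz": 0,"yaw": -0.049,"hand": -1},
    {"dx": 0,"dy": 0,"dz": 0,"yaw": -0.049,"hand": -1},
    {"dx": 0,"dy": 0,"dz": 0,"yaw": -0.049,"hand": -1},
    {"dx": 0,"dy": 0,"dz": 0,"yaw": -0.049,"hand": -1},
    {"dx": 0,"dy": 0,"dz": 0,"yaw": -0.049,"hand": -1},
    {"dx": 0,"dy": 0,"dz": 0,"yaw": 0,"hand": -1},
  ],
)

```text
time_s: 2.2
tool_pos: [0.4508, -0.0736, 0.2481]
tool_rot: [[-0.323, 0.946, -0.001], [0.946, 0.323, 0.0], [0.0, -0.0, -1.0]]
contact_force: [-0.4, -0.1, -0.5]
width: 1.0
```

```bash
python3 - <<'E'
from h import *
shot('wrist','w1'); o=sensors.get_obs(); print(o['time_s'],o['tool_pos'],o['joint_pos'],o['tool_rot'][:,0])
E
```

```text
2.25 [ 0.4508367  -0.07352156  0.24815482] [-9.26200028e+00  8.91183159e+00 -5.84949157e+00  7.52604513e+01
 -2.39062234e-04 -2.80737947e+01] [-3.22460525e-01  9.46582896e-01  1.75166681e-04]
```

View pics/w1.png

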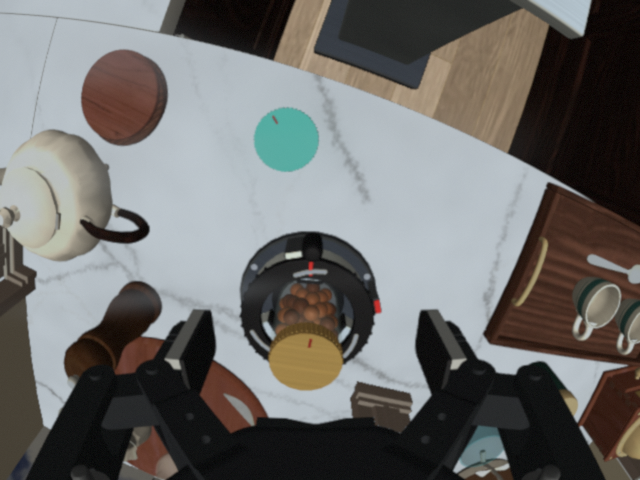

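Wrist view: lever grip top at (312,240), white mark (294,254), red mark (377,306), cap top centre about (305,362) with its red stripe at (310,343). The teal decoy sits at (287,139) and is not involved.

```bash
python3 - <<'E'
from h import *
from scipy.optimize import least_squares
im=cv2.imread('pics/w1.png'); h=cv2.cvtColor(im,cv2.COLOR_BGR2HSV)
for n,(u,v),z in(('grip top',(312,238),.103),('white',(294,254),.055),('red',(377,306),.055),('stripe',(310,343),.1245)): print(n,onz('w1',u,v,z,True))
m=cv2.inRange(h,(15,110,60),(32,255,255)); m[:310]=0;m[400:]=0;m[:,:255]=0;m[:,355:]=0
cs=cv2.findContours(m,0,1)[0]; c=max(cs,key=cv2.contourArea)[:,0]; print(c.min(0),c.max(0))
low=c[(c[:,1]>360)] # far outline of top face: true rim edge
P=np.array([onz('w1',u,v,.1245,True)[:2] for u,v in low])
f=least_squares(lambda q:np.hypot(*(P-q[:2]).T)-q[2],[.555,-.047,.031],loss='soft_l1',f_scale=.001); print('cap',f.x)
o=f.x[:2]
for n,(u,v),z in(('grip',(312,238),.103),('white',(294,254),.055),('red',(377,306),.055),('stripe',(310,343),.1245)):
    d=onz('w1',u,v,z,True)[:2]-o; print(n,np.hypot(*d),np.degrees(np.arctan2(d[1],d[0])))
print(tri(ray('w1',312,238,True),ray('scene0',335+184*.2125-.4,225+222*.2128-.4)),tri(ray('w1',377,306,True),ray('scene0',335+65*.2125-.4,225+221*.2128-.4)))
cv2.imwrite('pics/w1c.png',cv2.resize(im[220:400,225:405],(600,600),interpolation=2))
E
```

```text
grip top [ 0.45797889 -0.07328433  0.103     ]
white [ 0.49347062 -0.0791225   0.055     ]
red [0.51976508 0.01482985 0.055     ]
stripe [ 0.53616443 -0.04845643  0.1245    ]
[268 322] [343 389]
cap [ 0.55627315 -0.04594711  0.02983203]
grip 0.10202492471189992 -164.45788901787947
white 0.07102650859552136 -152.15478345050684
red 0.07089906746977057 120.9927941829018
stripe 0.020264681581080003 -172.88696886939735
(array([ 0.45478971, -0.07441638,  0.11303104]), np.float64(0.0002453873742767909)) (array([0.51993508, 0.01433585, 0.0547366 ]), np.float64(0.001135704907727085))
```

View pics/w1c.png

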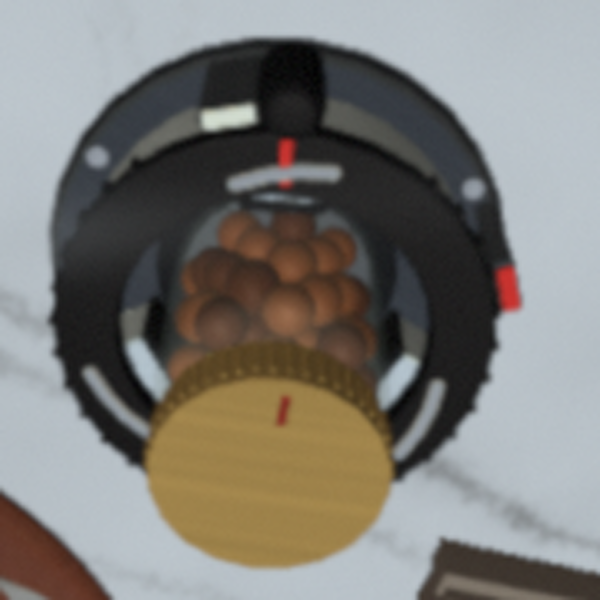

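```bash
python3 - <<'E'
from h import *
o=np.array([.556,-.046])
p=onz('w1',312.3,252.5,.103,True); d=p[:2]-o; print(p,np.hypot(*d),np.degrees(np.arctan2(d[1],d[0])))
print(tri(ray('w1',312.3,252.5,True),ray('scene0',335+184*.2125-.4,225+222*.2128-.4)))
R=sensors.get_obs()['tool_rot'];t=sensors.get_obs()['tool_pos']
for a in(-160.5,-161.5): g=o+.09*np.array([np.cos(np.radians(a)),np.sin(np.radians(a))]); print(g,R.T@(np.r_[g,.088]-t)/.15)
E
```

```text
[ 0.46919535 -0.06924612  0.103     ] 0.08986339375101422 -165.0080773661745
(array([ 0.46905326, -0.06959597,  0.10364037]), np.float64(0.0005798923779741827))
[ 0.47116227 -0.07604262] [-0.05979088  0.12320605  1.06764686]
[ 0.47065087 -0.07455742] [-0.04931909  0.12317165  1.06764871]
```

The grip top triangulates to (0.469,-0.0695,0.1036), 90 mm from the axis at -165°, which fits the text. I'll descend on it and close.

step_arm(
  targets=[
    {"dx": -0.014,"dy": 0.123,"dz": 0.1,"yaw": 0.021,"hand": -1},
    {"dx": 0,"dy": 0,"dz": 0.25,"yaw": 0,"hand": -1},
    {"dx": 0,"dy": 0,"dz": 0.25,"yaw": 0,"hand": -1},
    {"dx": 0,"dy": 0,"dz": 0.25,"yaw": 0,"hand": -1},
    {"dx": 0,"dy": 0,"dz": 0.117,"yaw": 0,"hand": -1},
    {"dx": 0,"dy": 0,"dz": 0.1,"yaw": 0,"hand": -1},
    {"dx": 0,"dy": 0,"dz": 0,"yaw": 0,"hand": 0},
    {"dx": 0,"dy": 0,"dz": 0,"yaw": 0,"hand": 0.3},
  ],
  squeeze=40,
)

```text
time_s: 3.25
tool_pos: [0.4695, -0.0696, 0.0888]
tool_rot: [[-0.261, 0.965, 0.001], [0.965, 0.261, -0.0], [-0.0, 0.001, -1.0]]
contact_force: [-0.3, 0.1, -0.5]
width: 0.605
```

step_arm(
  targets=[
    {"dx": 0,"dy": 0,"dz": 0,"yaw": 0,"hand": 0.5},
    {"dx": 0,"dy": 0,"dz": 0,"yaw": 0,"hand": 1},
    {"dx": 0,"dy": 0,"dz": 0,"yaw": 0,"hand": 1},
    {"dx": 0,"dy": 0,"dz": 0,"yaw": 0,"hand": 1},
    {"dx": 0,"dy": 0,"dz": 0,"yaw": 0,"hand": 1},
  ],
)

```text
time_s: 3.88
tool_pos: [0.4696, -0.0696, 0.089]
tool_rot: [[-0.262, 0.965, 0.001], [0.965, 0.262, -0.0], [-0.0, 0.001, -1.0]]
contact_force: [-1.6, 0.4, 5.2]
width: 0.185
```

```bash
python3 - <<'E'
from h import *
shot('wrist','w2'); o=sensors.get_obs(); print(o)
E
```

```text
{'time_s': 3.925, 'joint_pos': array([-8.43138134e+00,  1.86948361e+01, -1.86417959e+01,  5.25823996e+01,
        1.20397307e-02, -2.36067477e+01]), 'joint_velocities': array([-0.02772302, -0.0743308 , -0.01744413, -0.05848207,  0.00046054,
        0.08081362]), 'joint_efforts': array([-1.85906030e-01, -3.43436301e+01,  1.97523236e+01, -4.60100435e-01,
       -1.51097523e-01, -2.38245225e-02]), 'tool_pos': array([ 0.46959138, -0.06954519,  0.08905129]), 'tool_rot': array([[-2.61774134e-01,  9.65128106e-01,  1.42870114e-03],
       [ 9.65129092e-01,  2.61774400e-01,  6.56966542e-07],
       [-3.73363326e-04,  1.37905301e-03, -9.99998979e-01]]), 'contact_force': array([-1.18731754,  0.91925474,  6.01256402]), 'torque': array([ 0.15464052,  0.20678017, -0.0340811 ]), 'width': 0.1880657194310259}
```

View pics/w2.png

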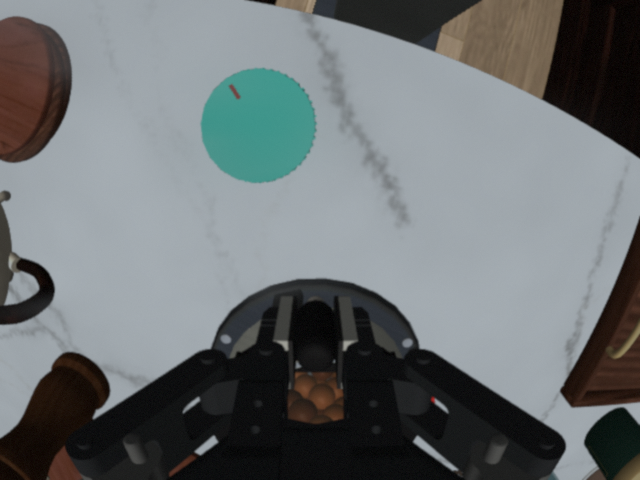

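The post is gripped (opening 16 mm, seen between the pads at (316,335)). Now I'll sweep the lever clockwise along its circle.

step_arm(
  targets=[
    {"dx": 0.0783,"dy": 0.0051,"dz": 0,"yaw": 0.0417,"hand": 1},
    {"dx": 0.0783,"dy": 0.0051,"dz": 0,"yaw": 0.0417,"hand": 1},
    {"dx": 0.0783,"dy": 0.0051,"dz": 0,"yaw": 0.0417,"hand": 1},
    {"dx": 0.0783,"dy": 0.0051,"dz": 0,"yaw": 0.0417,"hand": 1},
    {"dx": 0,"dy": 0,"dz": 0,"yaw": 0,"hand": 1},
  ],
)

```text
time_s: 4.55
tool_pos: [0.4695, -0.0218, 0.0891]
tool_rot: [[0.256, 0.967, 0.002], [0.967, -0.256, 0.002], [0.002, 0.001, -1.0]]
contact_force: [-1.2, 3.6, 6.5]
width: 0.187
```

step_arm(
  targets=[
    {"dx": 0.0783,"dy": 0.0051,"dz": 0,"yaw": 0.0417,"hand": 1},
    {"dx": 0.0783,"dy": 0.0051,"dz": 0,"yaw": 0.0417,"hand": 1},
    {"dx": 0.0783,"dy": 0.0051,"dz": 0,"yaw": 0.0417,"hand": 1},
    {"dx": 0.0783,"dy": 0.0051,"dz": 0,"yaw": 0.0417,"hand": 1},
    {"dx": 0.0314,"dy": 0.001,"dz": 0,"yaw": 0.0167,"hand": 1},
    {"dx": 0,"dy": 0,"dz": 0,"yaw": 0,"hand": 1},
  ],
)

```text
time_s: 5.3
tool_pos: [0.4956, 0.0217, 0.0891]
tool_rot: [[0.741, 0.672, 0.0], [0.672, -0.741, 0.002], [0.001, -0.001, -1.0]]
contact_force: [-2.0, 3.5, 6.5]
width: 0.187
```

step_arm(
  targets=[
    {"dx": 0.0157,"dy": 0.0005,"dz": 0,"yaw": 0.0083,"hand": 1},
    {"dx": 0.0157,"dy": 0.0005,"dz": 0,"yaw": 0.0083,"hand": 1},
    {"dx": 0,"dy": 0,"dz": 0,"yaw": 0,"hand": 1},
    {"dx": 0,"dy": 0,"dz": 0,"yaw": 0,"hand": 1},
  ],
)

```text
time_s: 5.8
tool_pos: [0.4986, 0.0245, 0.0891]
tool_rot: [[0.775, 0.632, -0.001], [0.632, -0.775, 0.001], [0.001, -0.001, -1.0]]
contact_force: [-2.8, 2.7, 9.1]
width: 0.182
```

step_arm(
  targets=[
    {"dx": 0.0157,"dy": 0.0005,"dz": 0,"yaw": 0.0083,"hand": 1},
    {"dx": 0.0157,"dy": 0.0005,"dz": 0,"yaw": 0.0083,"hand": 1},
    {"dx": 0,"dy": 0,"dz": 0,"yaw": 0,"hand": 1},
  ],
)

```text
time_s: 6.18
tool_pos: [0.4992, 0.0243, 0.0889]
tool_rot: [[0.808, 0.589, -0.007], [0.589, -0.808, -0.005], [-0.009, 0.0, -1.0]]
contact_force: [-12.1, -6.7, 15.4]
width: 0.185
```

```bash
python3 - <<'E'
from h import *
shot('wrist','w3');a=shot('scene','s3'); o=sensors.get_obs(); print(o['tool_pos'],o['contact_force'],o['torque'])
w=cv2.imread('pics/w3.png'); a=a[:,:,::-1]
cv2.imwrite('pics/v3.png',np.hstack([cv2.resize(a[215:315,330:430],(400,400),interpolation=2),cv2.resize(w[230:430,220:420],(400,400),interpolation=2)]))
E
```

```text
[0.49913306 0.02427116 0.08888851] [-11.64409382  -6.54378082  15.39585106] [-1.28225236  2.2804358   0.18418848]
```

View pics/v3.png

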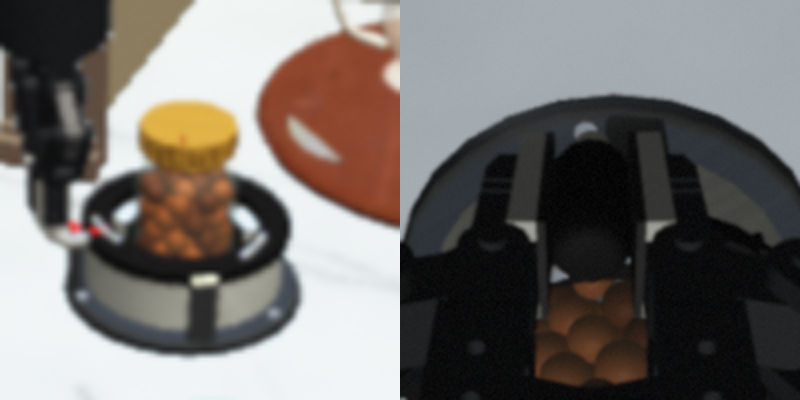

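The lever stopped at 129° and the force rose to 13 N, so it is at the hard stop. The scene view shows the grip at the red mark and the cap's stripe unmoved. I'll ease the push, release and rise.

step_arm(
  targets=[
    {"dx": -0.018,"dy": 0,"dz": 0,"yaw": 0,"hand": 1},
    {"dx": 0,"dy": 0,"dz": 0,"yaw": 0,"hand": 0.3},
    {"dx": 0,"dy": 0,"dz": 0,"yaw": 0,"hand": -0.5},
    {"dx": 0,"dy": 0,"dz": 0,"yaw": 0,"hand": -1},
    {"dx": 0,"dy": 0,"dz": -0.15,"yaw": 0,"hand": -1},
    {"dx": 0,"dy": 0,"dz": -0.3,"yaw": 0,"hand": -1},
    {"dx": 0,"dy": 0,"dz": -0.3,"yaw": 0,"hand": -1},
    {"dx": 0,"dy": 0,"dz": 0,"yaw": 0,"hand": -1},
  ],
)

```text
time_s: 7.28
tool_pos: [0.5036, 0.0251, 0.2046]
tool_rot: [[0.807, 0.59, 0.008], [0.59, -0.807, 0.0], [0.007, 0.005, -1.0]]
contact_force: [0.2, 0.3, -0.2]
width: 1.001
```

```bash
python3 - <<'E'
from h import *
shot('wrist','w4'); o=sensors.get_obs(); t=o['tool_pos'];R=o['tool_rot'];print(t,o['joint_pos'],np.degrees(np.arctan2(R[1,0],R[0,0])))
print(R.T@(np.array([.5562,-.0460,t[2]])-t)/.15)
im=cv2.imread('pics/w4.png'); h=cv2.cvtColor(im,cv2.COLOR_BGR2HSV)
m=cv2.inRange(h,(15,110,60),(32,255,255)); n,l,s,c=cv2.connectedComponentsWithStats(m); print(s[s[:,4]>200])
a=optics.snapshot('scene')[:,:,::-1];
cv2.imwrite('pics/v4.png',np.hstack([cv2.resize(a[215:315,330:430],(400,480),interpolation=2),cv2.resize(im[160:480,200:440],(400,480),interpolation=2)]))
E
```

```text
[0.5021063  0.02503133 0.20229269] [ 2.85452669e+00  1.53475851e+01 -4.63220987e+00  6.97854452e+01
 -9.52808501e-04  5.66953252e+01] 36.15942100198231
[0.01175451 0.59510695 0.0013873 ]
[[     0      0    640    480 301803]
 [   274    327     89     78   5320]]
```

View pics/v4.png

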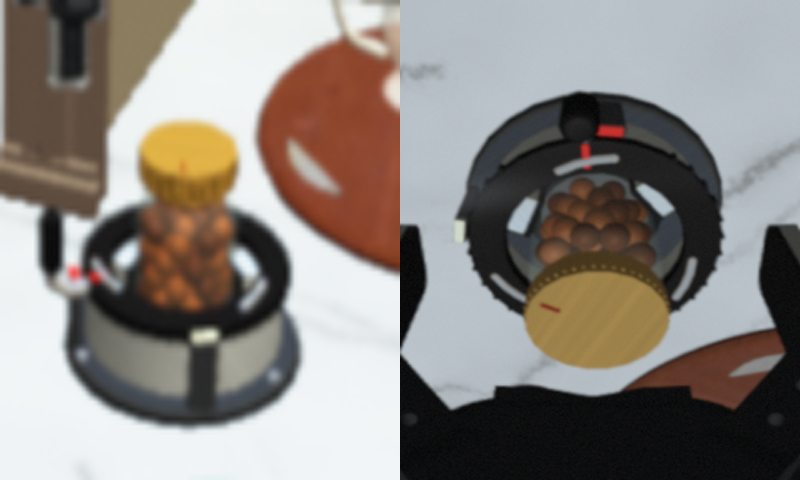

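The lever stands at the red mark and the jaws touch the jar. I'll refit the cap from this view to confirm its centre.

```bash
python3 - <<'E'
from h import *
from scipy.optimize import least_squares
im=cv2.imread('pics/w4.png'); h=cv2.cvtColor(im,cv2.COLOR_BGR2HSV)
m=cv2.inRange(h,(15,110,60),(32,255,255)); c=max(cv2.findContours(m,0,1)[0],key=cv2.contourArea)[:,0]
low=c[c[:,1]>372]
P=np.array([onz('w4',u,v,.1245,True)[:2] for u,v in low])
for z in(0,):
    f=least_squares(lambda q:np.hypot(*(P-q[:2]).T)-q[2],[.555,-.047,.031],loss='soft_l1',f_scale=.001); print(f.x)
    g=least_squares(lambda q:np.hypot(*(P-q[:2]).T)-.0305,[.555,-.047],loss='soft_l1',f_scale=.001); print(g.x)
w=cv2.inRange(h,(0,110,40),(9,255,200)); w[:330]=0;w[400:]=0;w[:,:275]=0;w[:,360:]=0
n,l,s,cc=cv2.connectedComponentsWithStats(w); i=1+s[1:,4].argmax(); p=onz('w4',*cc[i],.1245,True); d=p[:2]-f.x[:2]; print(s[i],cc[i],np.hypot(*d),np.degrees(np.arctan2(d[1],d[0])))
E
```

```text
[ 0.55643712 -0.04470661  0.02942483]
[ 0.55566047 -0.04363291]
[285 363  10   5  18] [289.72222222 364.88888889] 0.021406067621188407 -168.91049013685526
```

step_arm(
  targets=[
    {"dx": 0.004,"dy": 0.198,"dz": 0,"yaw": 0,"hand": -1},
    {"dx": 0.004,"dy": 0.198,"dz": 0,"yaw": 0,"hand": -1},
    {"dx": 0.004,"dy": 0.197,"dz": 0,"yaw": 0,"hand": -1},
    {"dx": 0,"dy": 0,"dz": 0,"yaw": 0,"hand": -1},
    {"dx": 0,"dy": 0,"dz": 0,"yaw": 0,"hand": -1},
  ],
  squeeze=80,
)

```text
time_s: 8.0
tool_pos: [0.5535, -0.0455, 0.1991]
tool_rot: [[0.808, 0.59, -0.004], [0.59, -0.808, 0.001], [-0.003, -0.003, -1.0]]
contact_force: [0.3, 0.1, -0.3]
width: 1.0
```

```bash
python3 - <<'E'
from h import *
o=sensors.get_obs(); t=o['tool_pos'];R=o['tool_rot'];print(t,R)
print(R.T@(np.array([.556,-.0458,.110])-t)/.15)
E
```

```text
[ 0.55347864 -0.04553619  0.19908054] [[ 8.07511989e-01  5.89839950e-01 -3.63602594e-03]
 [ 5.89845664e-01 -8.07515730e-01  6.62129410e-04]
 [-2.54559776e-03 -2.67937157e-03 -9.99993170e-01]]
[0.01404791 0.0129261  0.59380394]
```

step_arm(
  targets=[
    {"dx": 0.014,"dy": 0.013,"dz": 0.15,"yaw": 0,"hand": -1},
    {"dx": 0,"dy": 0,"dz": 0.15,"yaw": 0,"hand": -1},
    {"dx": 0,"dy": 0,"dz": 0.15,"yaw": 0,"hand": -1},
    {"dx": 0,"dy": 0,"dz": 0.1,"yaw": 0,"hand": -1},
    {"dx": 0,"dy": 0,"dz": 0.044,"yaw": 0,"hand": -1},
    {"dx": 0,"dy": 0,"dz": 0,"yaw": 0,"hand": -1},
    {"dx": 0,"dy": 0,"dz": 0,"yaw": 0,"hand": -1},
  ],
)

```text
time_s: 8.88
tool_pos: [0.5582, -0.0463, 0.1125]
tool_rot: [[0.807, 0.59, 0.002], [0.59, -0.807, -0.0], [0.001, 0.001, -1.0]]
contact_force: [-0.2, -0.4, 0.1]
width: 1.001
```

```bash
python3 - <<'E'
from h import *
o=sensors.get_obs(); t=o['tool_pos'];R=o['tool_rot'];print(t,o['contact_force'])
print(R.T@(np.array([.556,-.0458,.110])-t)/.15)
im=shot('wrist','w5')[:,:,::-1]; cv2.imwrite('pics/v5.png',im[230:480,160:480])
E
```

```text
[ 0.55818805 -0.04625319  0.11252857] [-0.22127443 -0.39731488  0.08528775]
[-0.01001741 -0.0110631   0.01683244]
```

View pics/v5.png

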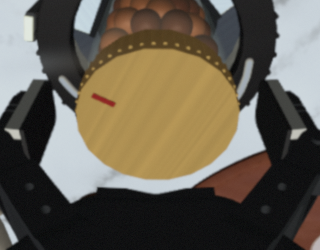

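The cap lies centred between the open fingers: cap x 77–240, fingers at 52 and 262 in the crop. I'll correct by 1.5 mm and close.

step_arm(
  targets=[
    {"dx": -0.01,"dy": -0.011,"dz": 0.014,"yaw": 0,"hand": -1},
    {"dx": 0,"dy": 0,"dz": 0,"yaw": 0,"hand": -0.8},
    {"dx": 0,"dy": 0,"dz": 0,"yaw": 0,"hand": -0.6},
    {"dx": 0,"dy": 0,"dz": 0,"yaw": 0,"hand": -0.45},
    {"dx": 0,"dy": 0,"dz": 0,"yaw": 0,"hand": 0},
    {"dx": 0,"dy": 0,"dz": 0,"yaw": 0,"hand": 1},
    {"dx": 0,"dy": 0,"dz": 0,"yaw": 0,"hand": 1},
  ],
)

```text
time_s: 9.8
tool_pos: [0.5568, -0.0454, 0.111]
tool_rot: [[0.807, 0.59, 0.003], [0.59, -0.807, 0.001], [0.003, 0.002, -1.0]]
contact_force: [1.9, 1.6, 5.7]
width: 0.699
```

```bash
python3 - <<'E'
from h import *
o=sensors.get_obs(); t=o['tool_pos'];R=o['tool_rot'];print(t,R[:,0],o['contact_force'],o['torque'],o['width'],o['joint_pos'])
E
```

```text
[ 0.55675266 -0.04539393  0.11096324] [0.80723538 0.59022104 0.00318773] [1.90038752 1.58244655 5.68984245] [ 0.47231493 -0.30726868  0.0423779 ] 0.6986371774958 [-4.68768692e+00  2.56032523e+01 -4.05137695e+00  6.01485341e+01
  5.16267264e-02  4.91396365e+01]
```

step_arm(
  targets=[
    {"dx": 0,"dy": 0,"dz": -0.001,"yaw": -0.03,"hand": 1},
    {"dx": 0,"dy": 0,"dz": -0.001,"yaw": -0.03,"hand": 1},
    {"dx": 0,"dy": 0,"dz": -0.002,"yaw": -0.04,"hand": 1},
    {"dx": 0,"dy": 0,"dz": -0.002,"yaw": -0.04,"hand": 1},
    {"dx": 0,"dy": 0,"dz": -0.002,"yaw": -0.04,"hand": 1},
    {"dx": 0,"dy": 0,"dz": 0,"yaw": 0,"hand": 1},
  ],
)

```text
time_s: 10.55
tool_pos: [0.5567, -0.0461, 0.1119]
tool_rot: [[0.367, 0.93, 0.003], [0.93, -0.367, -0.001], [0.0, 0.003, -1.0]]
contact_force: [2.8, -0.5, 4.1]
width: 0.701
```

```bash
python3 - <<'E'
from h import *
o=sensors.get_obs(); t=o['tool_pos'];R=o['tool_rot'];print(t,np.degrees(np.arctan2(R[1,0],R[0,0])),o['contact_force'],o['torque'],o['width'])
shot('wrist','w6');shot('scene','s6');shot('side','d6')
def ang(f,fish,box,z):
    im=cv2.imread(f'pics/{f}.png');h=cv2.cvtColor(im,cv2.COLOR_BGR2HSV); x0,y0,x1,y1=box
    w=cv2.inRange(h,(0,110,40),(11,255,230))|cv2.inRange(h,(172,110,40),(180,255,230));k=np.zeros_like(w);k[y0:y1,x0:x1]=w[y0:y1,x0:x1]
    n,l,s,cc=cv2.connectedComponentsWithStats(k)
    for i in range(1,n):
        if s[i,4]>3:
            d=onz(f,*cc[i],z,fish)[:2]-[.556,-.0458]; print(f,s[i],np.hypot(*d),np.degrees(np.arctan2(d[1],d[0])))
ang('w5',True,(230,270,410,420),.1245); ang('w6',True,(230,270,410,420),.1255)
E
```

```text
[ 0.55669561 -0.04614884  0.1118757 ] 68.45447397469864 [ 2.81641889 -0.45185244  4.12712317] [-0.05523645 -0.54849839 -0.01919616] 0.7010435091929075
w5 [252 324  23  13 119] 0.02028810588072873 -170.27051168398958
w5 [ 355  387   55   33 1021] 0.04521174965944318 -8.353125018807063
w6 [250 329  24  13 119] 0.02184710438370212 -136.0948543538475
w6 [243 410 113  10 707] 0.03393591425335729 -38.95375140910517
```

Tool and cap have turned about 33° together with no slip. I'll continue to about 67°.

step_arm(
  targets=[
    {"dx": 0,"dy": 0,"dz": -0.002,"yaw": -0.04,"hand": 1},
    {"dx": 0,"dy": 0,"dz": -0.002,"yaw": -0.04,"hand": 1},
    {"dx": 0,"dy": 0,"dz": -0.002,"yaw": -0.04,"hand": 1},
    {"dx": 0,"dy": 0,"dz": 0,"yaw": -0.04,"hand": 1},
    {"dx": 0,"dy": 0,"dz": 0,"yaw": -0.034,"hand": 1},
    {"dx": 0,"dy": 0,"dz": 0,"yaw": 0,"hand": 1},
    {"dx": 0,"dy": 0,"dz": 0,"yaw": 0,"hand": 1},
  ],
)

```text
time_s: 11.58
tool_pos: [0.5558, -0.0459, 0.112]
tool_rot: [[-0.231, 0.973, 0.001], [0.973, 0.231, -0.0], [-0.001, 0.001, -1.0]]
contact_force: [3.7, -0.3, 4.8]
width: 0.704
```

```bash
python3 - <<'E'
from h import *
o=sensors.get_obs(); t=o['tool_pos'];R=o['tool_rot'];print(t,np.degrees(np.arctan2(R[1,0],R[0,0])),o['contact_force'],o['torque'],o['width'])
shot('wrist','w7');shot('scene','s7')
f='w7';h=cv2.cvtColor(cv2.imread('pics/w7.png'),cv2.COLOR_BGR2HSV)
w=cv2.inRange(h,(0,110,40),(11,255,230))|cv2.inRange(h,(172,110,40),(180,255,230));k=np.zeros_like(w);k[270:420,230:410]=w[270:420,230:410]
n,l,s,cc=cv2.connectedComponentsWithStats(k)
for i in range(1,n):
    if s[i,4]>30:
        d=onz(f,*cc[i],.1265,True)[:2]-[.5562,-.0460]; print(s[i],np.hypot(*d),np.degrees(np.arctan2(d[1],d[0])))
a=cv2.imread('pics/scene0.png');b=cv2.imread('pics/s7.png');c=cv2.imread('pics/w7.png')
print('jar diff',np.abs(a[258:278,365:390].astype(int)-b[258:278,365:390]).mean())
z=lambda q:cv2.resize(q[225:305,335:420],(266,300),interpolation=2)
cv2.imwrite('pics/v7.png',np.hstack([z(a),z(b),cv2.resize(c[240:440,220:420],(266,300))]))
E
```

```text
[ 0.5557554  -0.04591048  0.11195908] 103.35258174585984 [ 3.74893869 -0.25576041  4.81643992] [-0.09251044 -0.61500469  0.02918328] 0.7035434272682737
[250 329  24  13 121] 0.021741574678461637 -106.7365618688819
[240 408  14  12  67] 0.042186989378626354 -29.761767792987815
jar diff 9.102666666666666
```

View pics/v7.png

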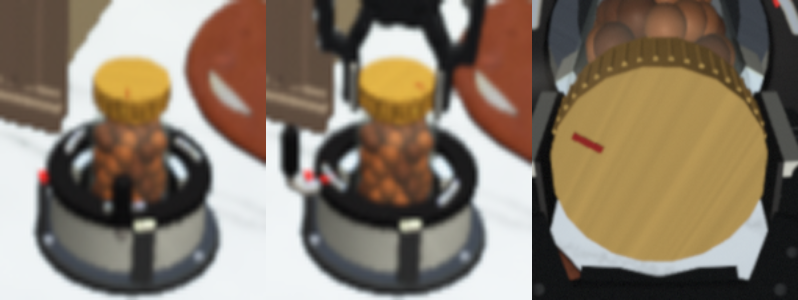

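The cap has turned 67° (about 1.17 rad), the lever is still at the red mark and the nuts in the jar look unchanged. Now I'll lift it straight up by 32 mm.

step_arm(
  targets=[
    {"dx": 0,"dy": 0,"dz": -0.01,"yaw": 0,"hand": 1},
    {"dx": 0,"dy": 0,"dz": -0.02,"yaw": 0,"hand": 1},
    {"dx": 0,"dy": 0,"dz": -0.03,"yaw": 0,"hand": 1},
    {"dx": 0,"dy": 0,"dz": -0.05,"yaw": 0,"hand": 1},
    {"dx": 0,"dy": 0,"dz": -0.05,"yaw": 0,"hand": 1},
    {"dx": 0,"dy": 0,"dz": -0.05,"yaw": 0,"hand": 1},
    {"dx": 0,"dy": 0,"dz": 0,"yaw": 0,"hand": 1},
    {"dx": 0,"dy": 0,"dz": 0,"yaw": 0,"hand": 1},
  ],
)

```text
time_s: 12.68
tool_pos: [0.555, -0.0458, 0.143]
tool_rot: [[-0.233, 0.973, -0.001], [0.973, 0.233, 0.0], [0.0, -0.001, -1.0]]
contact_force: [-0.7, 0.5, -0.6]
width: 0.702
```

step_arm(
  targets=[
    {"dx": 0,"dy": 0,"dz": 0,"yaw": 0,"hand": 1},
    {"dx": 0,"dy": 0,"dz": 0,"yaw": 0,"hand": 1},
    {"dx": 0,"dy": 0,"dz": 0,"yaw": 0,"hand": 1},
  ],
)

```text
time_s: 13.05
tool_pos: [0.5553, -0.0458, 0.143]
tool_rot: [[-0.233, 0.973, -0.0], [0.973, 0.233, 0.0], [0.0, -0.0, -1.0]]
contact_force: [0.1, 0.5, -0.9]
width: 0.698
```

```bash
python3 - <<'E'
from h import *
o=sensors.get_obs(); t=o['tool_pos'];R=o['tool_rot'];print(o['time_s'],t,R[:,2],np.degrees(np.arctan2(R[1,0],R[0,0])),o['contact_force'],o['width'])
shot('wrist','w8');shot('scene','s8');shot('side','d8')
def cap(f,x0,y0,x1,y1):
    im=cv2.imread(f'pics/{f}.png')[y0:y1,x0:x1]; h=cv2.cvtColor(im,cv2.COLOR_BGR2HSV)
    m=cv2.inRange(h,(17,150,90),(32,255,255)); n,l,s,c=cv2.connectedComponentsWithStats(m); i=1+s[1:,4].argmax(); print(s[i]); return c[i]+[x0,y0]
print(tri(ray('s8',*cap('s8',335,205,420,265)),ray('d8',*cap('d8',315,200,400,255))))
a,b=cv2.imread('pics/s8.png'),cv2.imread('pics/d8.png');c=cv2.imread('pics/w8.png')
cv2.imwrite('pics/v8.png',np.hstack([cv2.resize(a[205:305,335:420],(266,313),interpolation=2),cv2.resize(b[205:305,315:400],(266,313),interpolation=2),cv2.resize(c[240:440,235:405],(266,313))]))
E
```

```text
13.05 [ 0.55528459 -0.04578829  0.14302857] [-2.58026053e-04  3.32701045e-05 -9.99999966e-01] 103.46717949316646 [ 0.13947153  0.48955461 -0.89664426] 0.6978365474963094
[ 30  26  24  15 313]
[ 32  25  24  20 363]
(array([ 0.55464263, -0.04565598,  0.14748399]), np.float64(0.0008359116584438663))
```

View pics/v8.png

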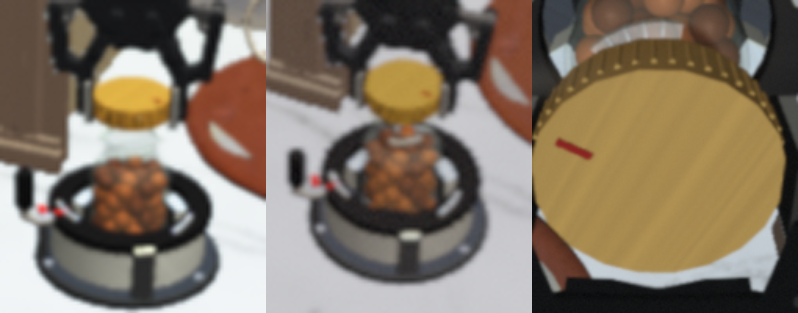

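The cap is held free and level over the open jar, 31 mm higher than before, so its edge is about 19 mm above the rim. The wrist carries -0.9 N, the weight of a 90 g cap, and the lever is at the red mark. Handing in.

```bash
python3 -c "
from station import ticket; print(ticket.close_job())"
```

```text
the job is handed in; nothing more can be done
None
```

I locked the clamp, twisted the cap loose, and handed the job in at 13 s with the cap held above the jar's mouth; no verdict is reported.

- **Clamp:** I swung the lever clockwise to its hard stop (push rose to about 13 N). The last pictures still show it at the red mark.
- **Cap turn:** The tool turned 67° (about 1.17 rad) counter-clockwise. The stripe on the cap measured about 64°, so slip was small and both values are inside the allowed range.
- **Cap height and position:** Seen from two views, the cap rose 31 mm. Its lower edge is about 19 mm above the rim and it sits within 2 mm of the jar's axis.
- **Hold:** The tool is vertical to better than 0.001 rad. The wrist carries 0.9 N, the weight of the cap alone, so it is not resting on the jar.
- **Jar and bystanders:** I judged the jar's turn only by eye, and the nuts looked unmoved. I kept clear of the bystanders but did not measure them afterwards.
- **Disagreements:** The lever's measured start angle (-165°) differed by about 4° from the one worked out from the marks (-161°), and cap-centre estimates varied by about 2–3 mm. Neither affected the result.

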